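# Discharge the dish in the draught shield with the antistatic gun

## Robot

A 7-joint arm with a two-finger parallel gripper is mounted at the origin on a cart in front of the work surface, level with it; the furniture and walls round the work are solid. World frame = base frame: x ahead of the robot, y to its left, z up, the work surface at z = 0. Lengths are in m, angles in rad, forces in N, time in s.
With the tool pointing down it reaches from about 0.425 to 0.875 m from the base axis. Payload 4.7 kg.
Tool frame: the origin (TCP) lies at the very end of the fingers, on their centre line; the grasp point (between the pads) lies 19 mm behind it; z points along the fingers, y is the line along which they close (so a half turn about z gives the same grasp; the last joint's range is limited). The gripper opens to 87 mm and grips with 3 to 60 N. Pads are 19 mm wide; open, the fingers measure 117 mm over their backs; the gripper's body (75 mm by 190 mm) begins 51 mm behind the grasp point.
Start: joints at [0.014, 0.321, -0.07, 1.45, 0.023, 1.371, -0.057], TCP at [0.65, -0, 0.223] pointing down, gripper open.
Joint ranges: [-2.86, 2.86], [-0.3, 2.09], [-1.38, 1.24], [0.06, 2.45], [-1.56, 4.7], [0.09, 2.05], [-2.69, 2.69]. Speed limits (rad/s): [2.57, 2.57, 3.14, 3.14, 3.14, 3.14, 3.14].

## Interface

Orientations are given as a rotation vector (axis times angle).
In Python, from bench import ctrl, get_image, job gives the robot as it stands.
- The arm moves only by the shell command python3 -m crank 'ROWS' [FORCE]. ROWS is JSON, a list that holds one entry, the list of rows, each a list of 5 numbers: the shift along the tool's x, y, z in mm, then the turn about the tool's z in rad, then the closure, from -1 (fully open) to 1 (shut), so that 0 is half open. A call has 1 to 10 rows; each row shifts and turns the commanded pose from where the row before left it, along the tool's axes as they then stand; what a row does not reach is not made up. A row lasts 1/12 s, in which the tool goes at most 41.7 mm and 7.16 degrees, less where a joint would pass 70% of its speed; a pose out of reach is approached as far as the arm can. A call with a gripper value outside its range is refused whole. The fingers move at their own pace and stop on an object; FORCE is the grip in N (left out, the last holds). Time passes only in rows, so rows that do not move let the fingers close. It gives the time, the measured TCP pose, the force, the opening and the grip force at its end, in the units of the state.
- ctrl.get_state(): the state, without advancing time (a new reading comes with each control period).
- get_image(name): name is "scene" or "side" or "wrist"; returns a dict with "pixels" (400x640x3 uint8, red, green, blue), "fx", "fy", "cx", "cy" (pixels), "T" (4x4, takes a point from camera to world coordinates); the wrist camera has in their place "T_tool_cam" (4x4, takes a point from camera to tool coordinates, whose origin is the TCP and whose axes are the flange's). Camera axes: x right, y down, z forward; pixel columns grow to the right and rows downward; lengths in m; the calibration is good to about 2 mm. A picture is of the moment at which its call begins: read the wrist's pose just before it. There is no depth.
- job.close_job(): hands the job in; it is judged then, once.
The state is a dict: "time": time; "joint_positions": joint angles; "qd": joint speeds; "joint_torque": joint torques, N m; "position": TCP position; "tool_rot": TCP orientation; "ft_force": force on the tool from outside, world axes, zero at the start; "torque": the same for the moment, N m; "grip_width": opening from 0.0 (shut) to 1.0 (fully open); "grip_force": force on a finger pad.
Only numpy, scipy, OpenCV 4.12 (cv2) and the standard library are available. Lean on these libraries where they do the work, as an engineer would, in place of code of your own. Each camera call takes 0.05 s, during which the arm holds its last target. There are 200 camera calls.

## Task

The dish in the small draught shield is full of static. Swing the shield's door wide open by its handle, about a right angle, and leave it open; then squeeze the trigger of the antistatic gun in the stand fully home, keep it there for two seconds and let it spring right back. Do not work the trigger before the door is open, and leave the dish and the other things on the table where they are.

Things in the scene. Friction and masses are not known exactly. Their poses are not given: they have to be found in the camera images.
- shield: draught shield, fixed to the table: open-topped box of clear panes in an aluminium frame, 160 (its x) x 140 (its y) x 160 mm high. Origin at the centre of its underside, z up. The door fills its +y face, which looks towards the gun. Inside stands a black round pedestal with its top 40 mm above the table, on which the dish lies.
- door (a joint): angle of the shield's framed clear door, rad: 0 = shut, grows as it swings outwards (towards the gun) to its stop at 1.8. The door is 146 mm wide, 8 mm thick, its top 158 mm above the table; light friction, stays where it is left.
- door_hinge (a point): point on the door's vertical hinge axis, 150 mm above the table, at the shield's +x, +y corner. Seen from above the door opens clockwise about it.
- door_handle (a point): grip point of the door handle: dark upright round bar, 12 mm thick, from 70 to 178 mm above the table (brackets to the door at 70 and 100 mm). The point is on the bar's axis at 150 mm, 42 mm out from the door's mid-plane and 120 mm from the hinge along the door, and moves with it: its -x points along the door to the free edge, its y out of the outer face.
- gun: antistatic gun in a fixed stand (dark 100 x 90 mm base). Origin at the centre of the base's underside, z up. Barrel level along y, axis 60 mm up, top 81 mm, from -88 mm (nozzle, towards the shield) to +60 mm. Its grey pistol handle stands upright, 27 (x) x 30 (y) mm, centred 30 mm to +y of the origin, top 180 mm above the table; the black trigger is on its -y side.
- gun_handle (a point): point on the axis of the gun's fixed upright handle, 150 mm above the table; axes as the gun's. The handle's faces lie 15 mm to either side of it along y. Handle and trigger together measure 54 mm along y when the trigger is free and 41 mm when it is home.
- trigger_tip (a point): centre of the trigger near its free upper end (trigger 20 mm wide, 9 mm thick, 78 mm long, pivot at its lower end 88 mm above the table, upper end about 165 mm). At rest it is about 36 mm to -y of the handle's axis (measured along the gun's y) and about 160 mm above the table; it moves with the trigger.
- trigger (a joint): angle of the sprung trigger, rad: 0 = free, leaning away from the handle; 0.20 = fully home, upright beside the handle. The spring pushes back with 3 to 6 N at the upper end.
- dish: clear flat dish with lid, 65 mm across and 13 mm high, loose on the pedestal in the shield; origin at the centre of its underside. Leave it there.
- bench_timer: white bench timer, 66 x 68 x 17 mm, loose on the far part of the table; origin under its centre. Bystander.
- grid_case: clear flat box, 57 x 68 x 9 mm, loose on the far part of the table; origin under its centre. Bystander.
Not all that is in view belongs to the job. What is shaped like the dish but pink is not meant.

How it is judged:
On the way, in this order (a step that is already met when the one before it is completed fails the run):
1. the door stands wide open (beyond 1.2 rad) (value of joint door above 1.2 rad), for 0.2 s.
2. the trigger is held fully home (beyond 0.17 rad) for 1.5 s, with the door open (value of joint trigger above 0.17 rad and value of joint door above 1.2 rad), for 1.5 s.
At the end, for the whole second after the job is handed in: the trigger has sprung back (below 0.03 rad), the door stands open beyond 1.2 rad, the dish lies flat on its pedestal within 20 mm of where it was (value of joint trigger below 0.03 rad and value of joint door above 1.2 rad and angle between dish's own z axis and vertical below 0.1 rad and z of dish in the frame of shield above 0.035 m and distance of dish from where it was at the start of the episode below 0.02 m); the robot touches nothing.
It fails at once if the trigger is worked (beyond 0.08 rad) while the door is not open (below 1.1 rad) (value of joint trigger above 0.08 rad and value of joint door below 1.1 rad).
It fails at once if the dish is displaced by more than 20 mm (distance of dish from where it was at the start of the episode above 0.02 m).
It fails at once if a bystander is displaced by more than 30 mm (distance of any of bench_timer, grid_case from where it was at the start of the episode above 0.03 m).
It also fails if it takes over 56 s, if anything falls off the work surface, if the arm or the gripper's body presses on something with over 40 N, if the wrist force passes 120 N, or if a joint passes its speed limit or range.

## Working session

There is one attempt and no reset: what is moved stays moved. The work goes in short steps, Python scripts to look and compute and a shell command to move; the robot and the scene stay as the last step left them, time stands still between calls to the robot, and variables do not carry over. Pictures are saved under pics/ and viewed, at most 10 in all, crops included, and the job is handed in when it is done.

```bash
mkdir -p pics; ls
cat > h.py <<'E'
import numpy as np, cv2
from bench import ctrl, get_image, job
def save(n,f):
    im=get_image(n); cv2.imwrite('pics/'+f,im['pixels'][:,:,::-1]); np.save('pics/'+f+'.npy',{k:im[k] for k in im if k!='pixels'},allow_pickle=True); return im
def ray(c,u,v):
    T=np.array(c['T']); d=T[:3,:3]@np.array([(u-c['cx'])/c['fx'],(v-c['cy'])/c['fy'],1]); return T[:3,3],d
def atz(c,u,v,z):
    o,d=ray(c,u,v); return o+d*(z-o[2])/d[2]
def tri(c1,p1,c2,p2):
    o1,d1=ray(c1,*p1);o2,d2=ray(c2,*p2)
    s=np.linalg.lstsq(np.c_[d1,-d2],o2-o1,rcond=None)[0]
    a=o1+d1*s[0];b=o2+d2*s[1]; return (a+b)/2,np.linalg.norm(a-b)
def load(f): return np.load('pics/'+f+'.npy',allow_pickle=True).item()
def proj(c,P):
    T=np.linalg.inv(np.array(c['T'])); p=T[:3,:3]@P+T[:3,3]; return c['fx']*p[0]/p[2]+c['cx'],c['fy']*p[1]/p[2]+c['cy']
E
python3 - <<'E'
from h import *
for n in('scene','side'):
    i=save(n,n+'0.png'); print(n,np.round(i['T'],3).tolist(),i['fx'],i['cx'],i['cy'])
s=ctrl.get_state();print(s)
E
```

```text
pics
scene [[-0.519, -0.661, 0.542, 0.143], [-0.855, 0.39, -0.342, 0.34], [0.015, -0.641, -0.767, 0.814], [0.0, 0.0, 0.0, 1.0]] 389.72689915115166 318.3962266265245 197.690349344472
side [[-0.983, -0.119, 0.14, 0.458], [-0.182, 0.529, -0.829, 0.9], [0.024, -0.84, -0.542, 0.674], [0.0, 0.0, 0.0, 1.0]] 467.98891080143756 320.6638362186502 199.0474659844021
{'time': 0.1, 'joint_positions': array([ 0.01409495,  0.32175832, -0.07011498,  1.45153791,  0.0226244 ,
        1.3708168 , -0.05691681]), 'qd': array([ 8.10863113e-04, -5.30376915e-05,  6.50641575e-04, -1.93715520e-03,
       -1.09032792e-04,  2.88778079e-04, -4.99308806e-04]), 'joint_torque': array([ 1.37795760e-04, -4.92569017e+01, -4.06077392e-01, -3.13399816e+01,
       -6.42974046e-02,  3.95253638e-02,  6.49213871e-05]), 'position': array([ 6.49504344e-01, -3.53375065e-05,  2.21572581e-01]), 'tool_rot': array([-2.22057532e+00, -2.22068490e+00,  2.03995984e-03]), 'ft_force': array([ 0.12075815, -0.20197179,  0.16533917]), 'torque': array([0.00549967, 0.00445849, 0.0205203 ]), 'grip_force': 0.0, 'grip_width': 0.9998457019271255}
```

View pics/scene0.png

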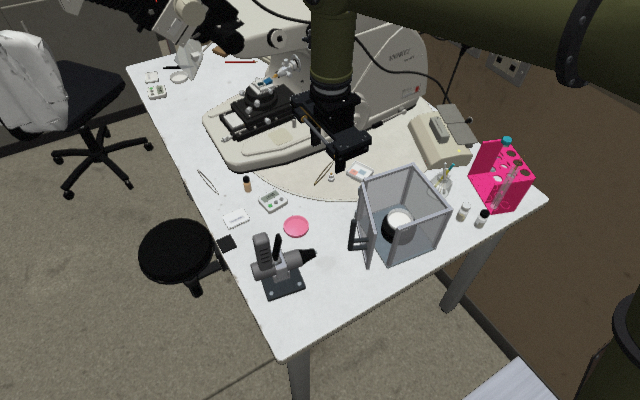

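View pics/side0.png

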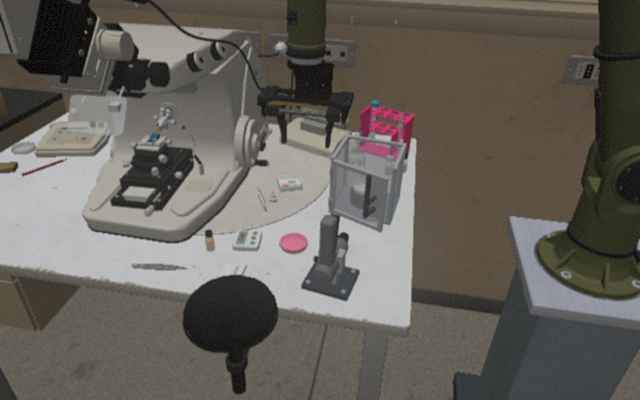

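The scene view shows the gun at (277,265), with its nozzle towards the shield at (400,215). The door's dark bar is at (352,236). The white dish on the black pedestal is at (398,222), the pink decoy at (296,226), the timer at (273,202) and the grid case at (236,218). Things that could be mistaken for the handle are the gun's trigger (277,245), the gun handle (262,250) and the pedestal. I choose the upright bar on the door's outer face, and will check it in enlarged crops.

Run:
```python
import cv2,numpy as np
a=cv2.imread('pics/scene0.png')[150:310,240:460]; cv2.imwrite('pics/c1.png',cv2.resize(a,None,fx=3.6,fy=3.6,interpolation=cv2.INTER_CUBIC))
a=cv2.imread('pics/side0.png')[125:305,290:420]; cv2.imwrite('pics/c2.png',cv2.resize(a,None,fx=3.3,fy=3.3,interpolation=cv2.INTER_CUBIC))
```

```text
(no output)
```

View pics/c1.png

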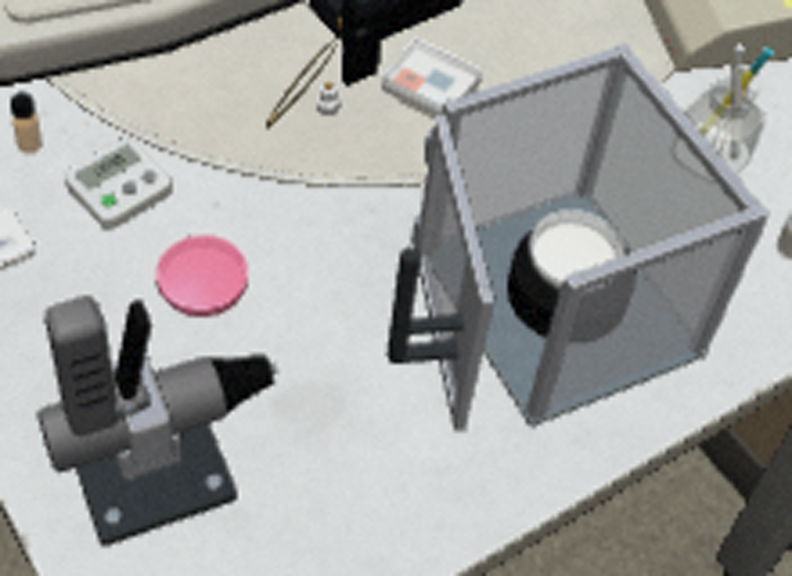

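View pics/c2.png

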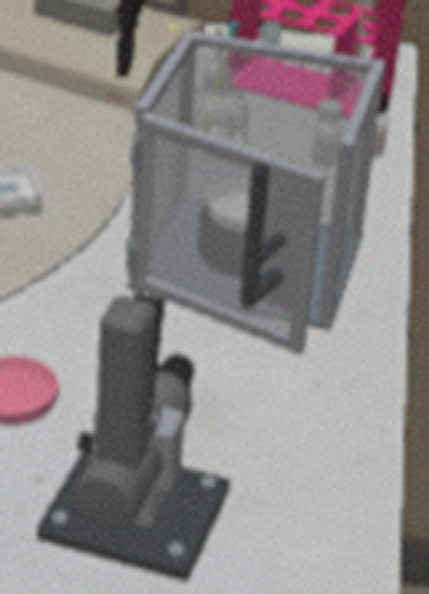

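```bash
cat > m.py <<'E'
from h import *
A=load('scene0.png');B=load('side0.png')
a=lambda u,v:(240+u/3.6-.4,150+v/3.6-.4)
b=lambda u,v:(290+u/3.3-.4,125+v/3.3-.4)
r=lambda P:np.round(P,4)
for n,p,q,z in [('hinge',(450,110),(145,115),.16),('free',(484,302),(318,175),.158),('c-near',(572,283),(378,65),.16),('c-back',(620,52),(190,42),.16),('c-r',(757,213),None,.16),
 ('htop',(408,253),(258,168),.178),('hbot',(397,357),(250,300),.07),('gh',(75,307),(131,312),.18),('trig',(137,308),(153,303),.165),
 ('b1',(103,538),(187,570),.01),('b2',(236,490),(230,483),.01),('b4',None,(40,530),.01)]:
    o=[n]
    if p:o.append(r(atz(A,*a(*p),z)))
    if q:o.append(r(atz(B,*b(*q),z)))
    if p and q:
        P,e=tri(A,a(*p),B,b(*q));o+=[r(P),round(e,4)]
    print(*o)
E
python3 m.py
```

```text
hinge [ 0.5965 -0.0695  0.16  ] [ 0.5927 -0.0598  0.16  ] [ 0.5959 -0.07    0.1565] 0.0051
free [ 0.4676 -0.0012  0.158 ] [ 0.4668 -0.0058  0.158 ] [4.664e-01 2.000e-04 1.611e-01] 0.0008
c-near [ 0.4515 -0.0515  0.16  ] [ 0.4332 -0.1795  0.16  ] [ 0.4287 -0.015   0.2314] 0.0207
c-back [ 0.5817 -0.1964  0.16  ] [ 0.5779 -0.1864  0.16  ] [ 0.5808 -0.1968  0.1571] 0.0051
c-r [ 0.4352 -0.1793  0.16  ]
htop [0.5067 0.0262 0.178 ] [0.5051 0.029  0.178 ] [0.506  0.0264 0.1773] 0.002
hbot [0.5053 0.0247 0.07  ] [0.5027 0.0224 0.07  ] [0.503  0.0264 0.0732] 0.0013
gh [0.5679 0.2042 0.18  ] [0.558  0.2083 0.18  ] [0.5614 0.2065 0.1822] 0.0087
trig [0.5597 0.1716 0.165 ] [0.5502 0.1757 0.165 ] [0.5535 0.1741 0.1672] 0.0085
b1 [0.5187 0.2277 0.01  ] [0.5149 0.2268 0.01  ] [0.5159 0.2287 0.013 ] 0.0028
b2 [0.5049 0.1416 0.01  ] [0.4985 0.1438 0.01  ] [0.5009 0.1436 0.0121] 0.006
b4 [0.6085 0.2115 0.01  ]
```

Checks: the hinge at (0.594,-0.067), the door ajar by about 0.36 rad, the bar at (0.505,0.026) and the gun handle at (0.561,0.207) all agree with the given sizes. The bar fits the 120/42 mm offsets. Now moving over the bar.

```bash
python3 -m crank '[[[4.3,-24,0,0,-1],[4.3,-24,0,0,-1],[4.3,-24,0,0,-1],[4.3,-24,0,0,-1],[4.3,-24,0,0,-1],[4.3,-24,0,0,-1],[0,0,0,0.118,-1],[0,0,0,0.118,-1],[0,0,0,0.118,-1],[0,0,0,0.118,-1]]]' 10
python3 -m crank '[[[0,0,0,0,-1],[0,0,0,0,-1]]]'
python3 - <<'E'
from h import *
from scipy.spatial.transform import Rotation as R
s=ctrl.get_state(); i=get_image('wrist')
M=np.eye(4);M[:3,:3]=R.from_rotvec(s['tool_rot']).as_matrix();M[:3,3]=s['position']
i['T']=M@np.array(i['T_tool_cam'])
im=i['pixels'][:,:,::-1].copy()
for z in(.178,.15,.1):
    print(np.round(proj(i,np.array([.505,.026,z])),1))
cv2.imwrite('pics/w1.png',im);np.save('pics/w1.png.npy',{k:i[k] for k in i if k!='pixels'},allow_pickle=True)
print(np.round(M,3),s['joint_positions'])
E
```

```text
time: 0.93
position: [0.5056, 0.0258, 0.2223]
tool_rot: [-2.684, -1.633, 0.001]
ft_force: [0.2, 0.6, 0.2]
grip_width: 0.996
grip_force: 0.0
time: 1.1
position: [0.5058, 0.0258, 0.2223]
tool_rot: [-2.676, -1.645, 0.001]
ft_force: [-0.1, -0.1, 0.4]
grip_width: 0.999
grip_force: 0.0
[319.8 219.5]
[320. 207.]
[320.2 190.4]
[[ 0.452  0.892 -0.001  0.506]
 [ 0.892 -0.452 -0.     0.026]
 [-0.    -0.    -1.     0.222]
 [ 0.     0.     0.     1.   ]] [-0.00610478  0.02170304 -0.09858264  1.7977403   0.0022274   1.32281689
 -0.57389789]
```

View pics/w1.png

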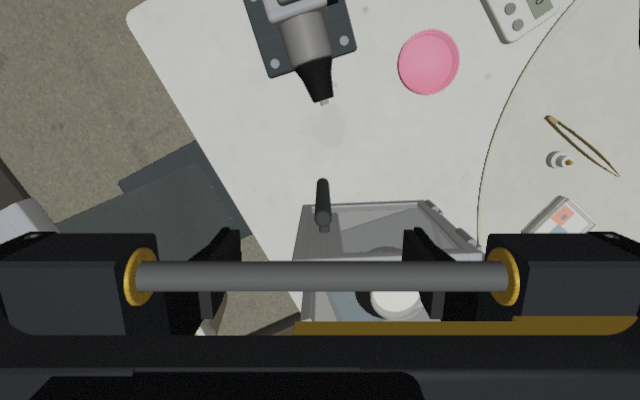

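The wrist view shows the bar's top at about (323,216), against a prediction of (320,219), centred between the fingers at columns 228 and 415. The door is parallel to the closing line. Descending and gripping lightly.

```bash
python3 -m crank '[[[1,0,17,0,-1],[0,1,17,0,-1],[0,0,17,0,-1],[0,0,17,0,-1],[0,0,16,0,-1],[0,0,0,0,0.5],[0,0,0,0,1],[0,0,0,0,1],[0,0,0,0,1],[0,0,0,0,1]]]' 10
python3 -m crank '[[[0,0,0,0,1],[0,0,0,0,1],[0,0,0,0,1],[0,0,0,0,1]]]'
python3 - <<'E'
import numpy as np
# chord step in tool axes for turning d about hinge, tool x = outward n, tool y = -u (towards hinge)
for d in(.04,.06,.08,.1):
    L=120;N=42   # bar at u*L+n*N
    # clockwise by d: u->u cos + n sin ; n -> n cos - u sin
    du=L*np.cos(d)-N*np.sin(d)-L; dn=N*np.cos(d)+L*np.sin(d)-N
    print(d,'x',dn,'y',-du)
E
```

```text
time: 1.98
position: [0.5082, 0.0262, 0.1398]
tool_rot: [2.678, 1.64, 0.003]
ft_force: [1.2, -0.6, -0.1]
grip_width: 0.709
grip_force: 0.0
time: 2.32
position: [0.5074, 0.0262, 0.1387]
tool_rot: [2.679, 1.64, 0.0]
ft_force: [-0.7, 0.4, 0.2]
grip_width: 0.403
grip_force: 0.0
0.04 x 4.765124582157171 y 1.775539236521297
0.06 x 7.120103454811932 y 2.7344234799121807
0.08 x 9.455434941010736 y 3.740212390390923
0.1 x 11.770184939296463 y 4.792503665803679
```

```bash
python3 -m crank '[[[0,0,0,0,1],[0,0,0,0,1],[0,0,0,0,1],[0,0,0,0,1],[0,0,0,0,1],[0,0,0,0,1]]]'
python3 -m crank '[[[3.5,1.4,0,0.03,1],[7.1,2.7,0,0.06,1],[7.1,2.7,0,0.06,1],[7.1,2.7,0,0.06,1],[7.1,2.7,0,0.06,1]]]'
```

```text
time: 2.82
position: [0.5072, 0.0264, 0.1385]
tool_rot: [-2.679, -1.641, 0.0]
ft_force: [-0.9, 0.5, -0.7]
grip_width: 0.132
grip_force: 10.0
time: 3.23
position: [0.5347, 0.0473, 0.1385]
tool_rot: [-2.876, -1.261, 0.001]
ft_force: [-1.6, 2.0, 1.9]
grip_width: 0.134
grip_force: 10.0
```

```bash
python3 -m crank '[[[7.1,2.7,0,0.06,1],[7.1,2.7,0,0.06,1],[7.1,2.7,0,0.06,1],[7.1,2.7,0,0.06,1],[7.1,2.7,0,0.06,1],[7.1,2.7,0,0.06,1],[7.1,2.7,0,0.06,1],[7.1,2.7,0,0.06,1]]]'
python3 -m crank '[[[7.1,2.7,0,0.06,1],[7.1,2.7,0,0.06,1],[7.1,2.7,0,0.06,1],[7.1,2.7,0,0.06,1],[7.1,2.7,0,0.06,1],[7.1,2.7,0,0.06,1],[7.1,2.7,0,0.06,1],[0,0,0,0,1],[0,0,0,0,1],[0,0,0,0,1]]]'
```

```text
time: 3.9
position: [0.5933, 0.0639, 0.1386]
tool_rot: [-3.092, -0.543, -0.0]
ft_force: [-0.1, 3.7, 1.1]
grip_width: 0.13
grip_force: 10.0
time: 4.73
position: [0.6459, 0.0545, 0.1386]
tool_rot: [-3.136, 0.108, -0.003]
ft_force: [1.8, 4.2, -0.6]
grip_width: 0.132
grip_force: 10.0
```

```bash
python3 -m crank '[[[0,0,0,0,0],[0,0,0,0,-1],[0,0,0,0,-1],[0,0,0,0,-1],[0,0,0,0,-1],[0,0,0,0,-1],[0,0,-15,0,-1],[0,0,-25,0,-1],[0,0,-25,0,-1],[0,0,-25,0,-1]]]'
python3 -m crank '[[[-16,-22,0,0.016,-1],[-16,-22,0,0.016,-1],[-16,-22,0,0.016,-1],[-16,-22,0,0.016,-1],[-16,-22,0,0.016,-1],[-16,-22,0,0.016,-1],[0,0,0,0,-1],[0,0,0,0,-1],[0,0,0,0,-1],[0,0,0,0,-1]]]'
python3 - <<'E'
from h import *
from scipy.spatial.transform import Rotation as R
s=ctrl.get_state(); i=get_image('wrist')
M=np.eye(4);M[:3,:3]=R.from_rotvec(s['tool_rot']).as_matrix();M[:3,3]=s['position']
i['T']=M@np.array(i['T_tool_cam'])
a=i['pixels'][:,:,::-1];b=get_image('scene')['pixels'][130:330,220:480,::-1]
c=np.vstack([cv2.resize(a,(480,300)),cv2.resize(b,(480,300+69))])[:600]
cv2.imwrite('pics/w2.png',c);np.save('pics/w2.png.npy',{k:i[k] for k in i if k!='pixels'},allow_pickle=True)
for P in((.562,.207,.18),(.5555,.172,.165)): print(np.round(np.array(proj(i,np.array(P)))*.75,1))
print(np.round(M,3),s['joint_positions'])
E
```

```text
time: 5.57
position: [0.6447, 0.0508, 0.2294]
tool_rot: [3.139, -0.112, -0.001]
ft_force: [0.1, 0.1, -0.2]
grip_width: 0.807
grip_force: 0.0
time: 6.4
position: [0.565, 0.1912, 0.2285]
tool_rot: [3.129, -0.266, 0.001]
ft_force: [-0.7, 0.1, -0.1]
grip_width: 0.994
grip_force: 0.0
[224.9 168.5]
[262.4 163.6]
[[ 0.986 -0.169  0.     0.565]
 [-0.169 -0.986 -0.001  0.191]
 [ 0.001  0.001 -1.     0.229]
 [ 0.     0.     0.     1.   ]] [-0.31436735  0.20598066 -0.06644055  1.58141799  0.01492182  1.35467239
 -2.1228582 ]
```

View pics/w2.png

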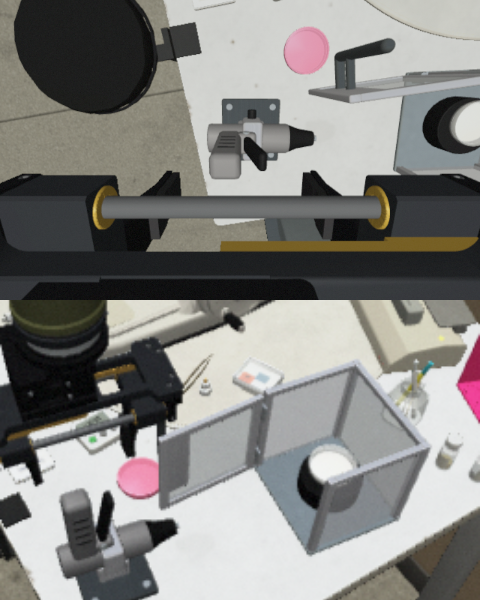

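The door now stands perpendicular to the shield front. The gun handle's top is at (225,168), exactly as predicted, and the trigger is at (257,166), between the fingers at 165 and 318. I'll centre for the home position, 5.5 mm to -y of the handle axis, and descend.

```bash
python3 -m crank '[[[-3,-5,0,0,-1],[-3,-4.5,0,0,-1],[0,0,15,0,-1],[0,0,20,0,-1],[0,0,20,0,-1],[0,0,20,0,-1],[0,0,17,0,-1],[0,0,0,0,-1],[0,0,0,0,-1]]]' 25
```

```text
time: 7.25
position: [0.5592, 0.2036, 0.1359]
tool_rot: [3.13, -0.262, -0.003]
ft_force: [-0.4, 0.7, 0.6]
grip_width: 0.996
grip_force: 0.0
```

```bash
python3 -m crank '[[[0,0,0,0,-0.3],[0,0,0,0,0],[0,0,0,0,0.2],[0,0,0,0,1],[0,0,0,0,1],[0,0,0,0,1],[0,0,0,0,1],[0,0,0,0,1],[0,0,0,0,1],[0,0,0,0,1]]]'
```

```text
time: 8.08
position: [0.5605, 0.2021, 0.1371]
tool_rot: [3.129, -0.264, 0.002]
ft_force: [-0.6, -5.5, 5.0]
grip_width: 0.466
grip_force: 25.0
```

The width of 0.466 × 87 is about 41 mm, so the trigger is home. Holding for over 2 s.

```bash
R='x'; python3 -m crank '[[[0,0,0,0,1],[0,0,0,0,1],[0,0,0,0,1],[0,0,0,0,1],[0,0,0,0,1],[0,0,0,0,1],[0,0,0,0,1],[0,0,0,0,1],[0,0,0,0,1],[0,0,0,0,1]]]'
python3 -m crank '[[[0,0,0,0,1],[0,0,0,0,1],[0,0,0,0,1],[0,0,0,0,1],[0,0,0,0,1],[0,0,0,0,1],[0,0,0,0,1],[0,0,0,0,1],[0,0,0,0,1],[0,0,0,0,1]]]'
python3 -m crank '[[[0,0,0,0,1],[0,0,0,0,1],[0,0,0,0,1],[0,0,0,0,1],[0,0,0,0,1],[0,0,0,0,1]]]'
python3 -m crank '[[[0,0,0,0,0],[0,0,0,0,-0.5],[0,0,0,0,-1],[0,0,0,0,-1],[0,0,0,0,-1],[0,0,0,0,-1],[0,0,0,0,-1],[0,0,0,0,-1],[0,0,0,0,-1],[0,0,0,0,-1]]]'
```

```text
time: 8.92
position: [0.5605, 0.2021, 0.1371]
tool_rot: [3.129, -0.264, 0.002]
ft_force: [-0.1, -5.6, 5.2]
grip_width: 0.461
grip_force: 25.0
time: 9.75
position: [0.5605, 0.2021, 0.1371]
tool_rot: [3.129, -0.264, 0.002]
ft_force: [1.2, -5.1, 4.9]
grip_width: 0.466
grip_force: 25.0
time: 10.25
position: [0.5605, 0.2021, 0.137]
tool_rot: [3.129, -0.264, 0.002]
ft_force: [-0.3, -5.5, 4.5]
grip_width: 0.461
grip_force: 25.0
time: 11.08
position: [0.5598, 0.2048, 0.1369]
tool_rot: [-3.129, 0.26, -0.0]
ft_force: [0.5, 0.3, 0.3]
grip_width: 0.988
grip_force: 0.0
```

```bash
python3 -m crank '[[[0,3,0,0,-1],[0,0,-15,0,-1],[0,0,-20,0,-1],[0,0,-25,0,-1],[0,0,-30,0,-1],[0,0,-25,0,-1],[0,0,0,0,-1],[0,0,0,0,-1],[0,0,0,0,-1]]]'
python3 - <<'E'
from h import *
b=get_image('scene')['pixels'][130:330,220:480,::-1]; d=get_image('side')['pixels'][125:305,250:420,::-1]
cv2.imwrite('pics/e.png',np.hstack([cv2.resize(b,(455,350)),cv2.resize(d,(330,350))]))
E
```

```text
time: 11.83
position: [0.559, 0.2004, 0.251]
tool_rot: [3.131, -0.262, -0.001]
ft_force: [0.1, 0.0, -1.1]
grip_width: 1.001
grip_force: 0.0
```

View pics/e.png

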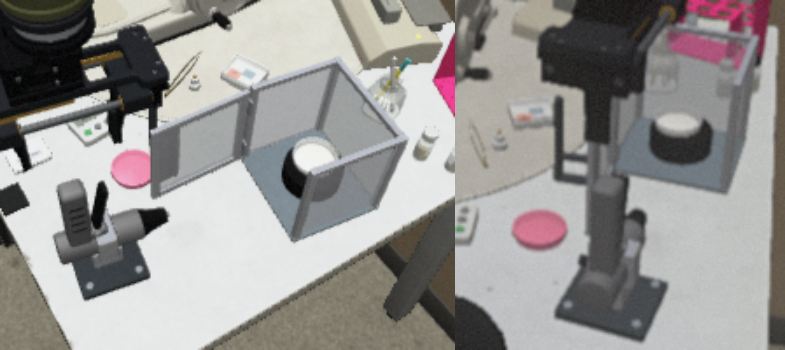

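The door is open (free edge at (152,160)), the trigger leans free again at (100,200), the dish is on its pedestal at (318,157), and the gripper is clear of everything. Handing in.

```bash
python3 -c "
from bench import job
print(job.close_job())"
```

```text
the job is handed in; nothing more can be done
None
```

The door was swung open to about 1.5 rad and left there, the trigger was held fully home for just over 2 s and sprang back, the last picture showed the dish still on its pedestal, and the job is handed in (the hand-in reported no verdict).

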